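# Unclip and open the stationery box

## Robot

A 6-joint arm with a two-finger parallel gripper is mounted at the origin on a cart in front of the work surface, level with it; the furniture and walls round the work are solid. World frame = base frame: x ahead of the robot, y to its left, z up, the work surface at z = 0. Lengths are in m, angles in rad, forces in N, time in s.
With the tool pointing down it reaches from about 0.25 to 0.725 m from the base axis. Payload 9.7 kg.
Tool frame: the origin (TCP) lies at the very end of the fingers, on their centre line; the grasp point (between the pads) lies 19 mm behind it; z points along the fingers, y is the direction in which the jaws open and shut (so a half turn about z gives the same grasp; the last joint's range is limited). The gripper opens to 85 mm and grips with 20 to 120 N. Pads are 22 mm wide; open, the fingers measure 114 mm over their backs; the gripper's body (76 mm by 85 mm) begins 54 mm behind the grasp point. The pads swing forward as they close: fully open they stand 13 mm farther back than shut.
Start: joints at [-1.197, 0.087, 0.176, 1.66, 0, 1.571], TCP at [0.201, -0.512, 0.231] pointing down, gripper open.
Joint ranges: [-3.13, 3.13], [-0.85, 1.81], [-1.15, 1.24], [-2.2, 2.28], [-1.44, 1.52], [-3.14, 3.14]. Speed limits (rad/s): [2.22, 2.22, 2.57, 3.14, 3.14, 3.14].

## Interface

Orientations are given as a rotation vector (axis times angle).
In Python, from station import arm, optics, ticket gives the robot as it stands.
- The arm moves only by the tool arm_command, never from a script. Its argument "targets" is text: rows parted by semicolons, each of 4 numbers parted by spaces: the shift along the tool's x, y, z in mm, then the turn about the tool's z in rad. In form: dx dy dz spin; .... A call has 1 to 8 rows; each row is the pose to reach, as a shift and turn from the pose commanded when the call began, along the tool's axes at that moment; what a row does not reach only later rows make up. A row lasts 1/12 s, in which the tool goes at most 41.7 mm and 7.16 degrees, less where a joint would pass 70% of its speed; a pose out of reach is approached as far as the arm can. A call with a gripper value outside its range is refused whole. "jaw" is the closure, from 0 (fully open) to 1 (shut), set as the call begins (left out, the last holds). The fingers move at their own pace and stop on an object; the grip force is fixed at half the most. Time passes only in rows, so rows that repeat a pose let the fingers close. It gives the time, the measured TCP pose, the force and the opening at its end, in the units of the state.
- arm.state(): the state, without advancing time (a new reading comes with each control period).
- optics.read_camera(name): name is "scene" or "top"; returns a dict with "color" (400x640x3 uint8, red, green, blue), "range_z" (400x640 float32, m along the optical axis (not along the pixel's ray), 0 where there is no reading), "fov_y" (degrees; the focal length in pixels is half the picture's height over the tangent of half this angle, whatever the lens; pixels are square), "cx", "cy" (the principal point, pixels), "extrinsics" (4x4, takes a point from world to camera coordinates). Camera axes: x right, y down, z forward; pixel columns grow to the right and rows downward; lengths in m; the calibration is good to about 2 mm. A picture is of the moment at which its call begins.
- ticket.job_done(): hands the job in, once; it reports no verdict.
The state is a dict: "time": time; "q": joint angles; "joint_vel": joint speeds; "joint_efforts": joint torques, N m; "tcp_pos": TCP position; "ee_rot": TCP orientation; "wrist_force": force on the tool from outside, world axes, zero at the start; "torque": the same for the moment, N m; "width": finger opening in m.
Only numpy, scipy, OpenCV 4.12 (cv2) and the standard library are available. Lean on these libraries where they do the work, as an engineer would, in place of code of your own. Each camera call takes 0.05 s, during which the arm holds its last target.

## Task

Open the wooden stationery box: flip both of its wire clips outward off the ends of the lid until they fall open by themselves, and only then lift the lid off by its bar handle. Set the lid down, not dropped, so that it lies flat inside the leather tray, handle up, and leave the clips open.

Things in the scene. Friction and masses are not known exactly. Their poses are not given: they have to be found in the camera images.
- box: fixed open-topped light wooden box, 100 (its x) x 140 (its y) mm, 60 mm high, with a paper card on one long side; it stands on the desk. Origin: centre of its underside, z up. The lid lies on top of it; one wire clip is hinged on each end (+y and -y).
- lid: loose wooden lid, 0.2 kg: plate 104 (x) x 156 (y) x 6 mm on an 85 x 125 x 5 mm plug that sits loosely in the box's mouth. Origin: centre of the plug's underside, z up. Dark bar handle over the middle, along x: 64 long, 14 thick (y), from 27 to 41 mm above the origin, on two posts. On the box: axes as the box's, origin 55, plate top 66, handle top 96 mm above the desk.
- clip_left (a joint): steel wire clip on the box's +y end. 0 = shut, hooked over the lid's rim, tab upright, holding the lid down; grows as the tab swings outward and down, to 1.75 rad = open. Pivot line parallel to the box's x at y = +73 mm, 50 mm above the desk. A light spring holds it shut and pulls it back from below about 0.4 rad; beyond that its weight carries it fully open, where it stays. About 1 N on the tab flips it.
- clip_right (a joint): the same clip on the box's -y end (line at y = -73 mm); grows as its tab swings outward (-y of the box), 0 to 1.75 rad.
- clip_left_tab (a point): middle of the inner face of the left clip's flat steel tab (36 mm wide along x, 4 thick); moves with it. Shut: box x = 0, y = +82 mm, 86 mm above the desk; the tab's tip is at 104 mm. Closed fingers lowered between handle and tab to some 8 mm over the lid, then moved straight outward until they are about 50 mm past this point, flip it.
- clip_right_tab (a point): the same point of the right clip (shut: box y = -82 mm).
- tray: fixed shallow leather tray, 168 (x) x 300 (y) mm outside, rim 21 mm high, walls about 6 mm, inner floor 4 mm above the desk, empty. Origin: centre of its underside, z up. The lid fits with its long side along the tray's long side (y).
There are look-alikes about, which are no part of the job. Of the things like the lid, leave any that is green; of the rest the larger one is meant.

How it is judged:
By the outcome, as a careful person would: the job done as asked, in the order asked, and still so for the second after the job is handed in, with the robot touching nothing.
It also fails if it takes over 58 s, if anything falls off the work surface, if the arm or the gripper's body presses on something with over 40 N, if the wrist force passes 120 N, or if a joint passes its speed limit or range.

## Working session

There is one attempt and no reset: what is moved stays moved. The work goes in short steps, Python scripts to look and compute and a tool call to move; the robot and the scene stay as the last step left them, time stands still between calls to the robot, and variables do not carry over. Pictures are saved under pics/ and viewed, and the job is handed in when it is done.

Besides the shell and the picture viewer there is one more tool, called after "Call:" as name(argument=value, ...) on one line, values as JSON. arm_command: Moves the arm, as the interface text tells. Its arguments: {"type":"object","properties":{"targets":{"type":"string"},"jaw":{"type":"number"}},"required":["targets"]}

```bash
mkdir -p pics; ls
python3 - <<'E'
from station import arm, optics
import cv2,numpy as np
for n in ("scene","top"):
    d=optics.read_camera(n)
    np.savez(f"pics/{n}0.npz",**d)
    cv2.imwrite(f"pics/{n}0.png",d["color"][...,::-1])
    print(n,d["fov_y"],d["cx"],d["cy"],np.round(d["extrinsics"],3).tolist())
print(arm.state())
E
```

```text
pics
scene 43.682182767959425 322.9801638667688 199.015775795026 [[-0.562, -0.827, 0.012, 0.202], [-0.483, 0.317, -0.816, 0.313], [0.671, -0.464, -0.578, 1.059], [0.0, 0.0, 0.0, 1.0]]
top 51.43861459138062 320.68922481488005 203.53531692350202 [[0.013, -1.0, 0.016, -0.077], [-0.99, -0.015, -0.137, 0.441], [0.137, -0.014, -0.99, 1.102], [0.0, 0.0, 0.0, 1.0]]
{'time': 0.1, 'q': array([-1.19700150e+00,  8.73876381e-02,  1.75187641e-01,  1.65980104e+00,
        2.31474839e-05,  1.57079255e+00]), 'joint_vel': array([ 1.43853922e-03, -1.42024734e-03,  4.30308737e-04,  1.08125383e-03,
       -3.73539416e-05, -6.63645900e-06]), 'joint_efforts': array([ 5.16763102e-04, -5.21560192e+01,  4.65654230e+01,  1.60751684e-02,
       -3.28006900e-05, -7.76198476e-06]), 'tcp_pos': array([ 0.20076014, -0.51181788,  0.23065035]), 'ee_rot': array([-3.08571480e+00, -5.83528269e-01,  3.15772231e-04]), 'wrist_force': array([ 0.30979769, -0.47760047,  1.20776285]), 'torque': array([0.01105339, 0.01290532, 0.00292363]), 'width': 0.0856098684332612}
```

View pics/scene0.png

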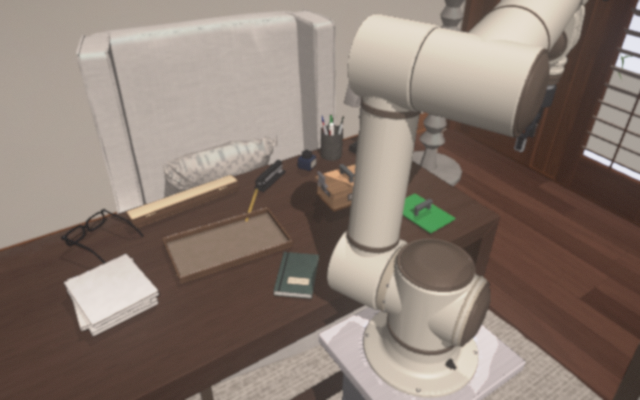

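View pics/top0.png

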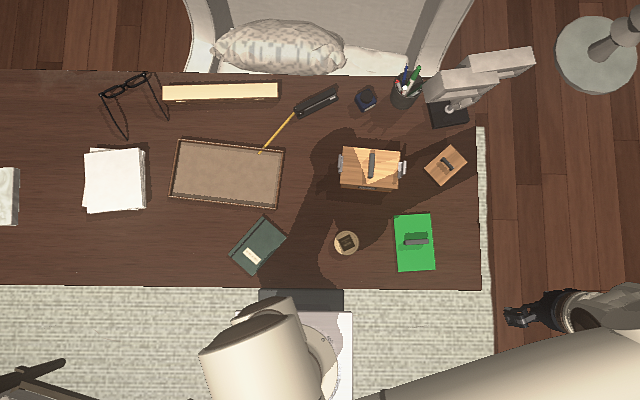

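Top view: the box with its lid is at (372,167). Things that could be taken for the lid are the green one (415,240), the small wooden one (446,165) and the round one (346,242). The lid with clips on the box is the larger non-green one. The tray is at (228,173), with a pencil end close to its rim at (262,152). Next I'll crop in close.

```bash
cat > h.py <<'E'
import numpy as np,cv2
def cloud(d):
    h,w=d["range_z"].shape
    f=h/2/np.tan(np.radians(float(d["fov_y"]))/2)
    v,u=np.mgrid[:h,:w]; z=d["range_z"].astype(float)
    P=np.stack([(u-d["cx"])/f*z,(v-d["cy"])/f*z,z],-1)
    E=d["extrinsics"]; P=(P-E[:3,3])@E[:3,:3]
    P[z==0]=np.nan
    return P
def proj(d,p):
    f=200/np.tan(np.radians(float(d["fov_y"]))/2);E=d["extrinsics"]
    c=np.atleast_2d(p)@E[:3,:3].T+E[:3,3]
    return np.c_[c[:,0]/c[:,2]*f+d["cx"],c[:,1]/c[:,2]*f+d["cy"]]
def crop(img,u0,v0,u1,v1,s,name):
    c=cv2.resize(np.ascontiguousarray(img[v0:v1,u0:u1,::-1]),None,fx=s,fy=s,interpolation=cv2.INTER_CUBIC)
    cv2.imwrite(name,c)
E
python3 - <<'E'
import numpy as np,cv2
from h import *
d=dict(np.load("pics/top0.npz")); P=cloud(d)
crop(d["color"],320,130,480,230,5,"pics/box_crop.png")
crop(d["color"],160,80,350,220,4,"pics/tray_crop.png")
def rect(m,name):
    q=P[m][:,:2].astype(np.float32)
    r=cv2.minAreaRect(q*1000); print(name,m.sum(),r, 'zmed',np.median(P[m][:,2]))
z=P[...,2]; R=np.zeros(z.shape,bool)
def reg(u0,v0,u1,v1):
    m=R.copy(); m[v0:v1,u0:u1]=1; return m
b=reg(325,130,420,205)
rect(b&(z>.060)&(z<.071),"plate"); rect(b&(z>.089)&(z<.110),"handle+tabs")
rect(b&(z>.088)&reg(362,135,382,195),"handle")
rect(b&(z>.075)&reg(325,130,352,200),"left"); rect(b&(z>.075)&reg(395,130,420,200),"right")
t=reg(160,130,292,215)
rect(t&(z>.013)&(z<.03),"rim")
rect(reg(195,150,255,195),"floor")
print(np.round(z[140:200:3,330:420:4]*1000).astype(int) if not np.isnan(z[140:200,330:420]).any() else np.nan_to_num(np.round(z[140:200:3,330:420:4]*1000)).astype(int))
print("pencil",np.round(np.nan_to_num(P[146:156,256:270:2,2]*1000)).astype(int))
E
```

```text
plate 2038 ((537.9998779296875, -199.45913696289062), (165.91659545898438, 104.70020294189453), 85.04267120361328) zmed 0.06494439982540803
handle+tabs 224 ((538.1276245117188, -199.03176879882812), (62.09074401855469, 178.2279510498047), 4.506697654724121) zmed 0.09610511340401613
handle 132 ((538.1907958984375, -199.5689239501953), (14.327810287475586, 63.06510543823242), 84.94766998291016) zmed 0.09428348585888024
left 45 ((544.878173828125, -115.3624496459961), (7.754781723022461, 35.9046516418457), 84.86210632324219) zmed 0.10231269541086031
right 66 ((530.5322875976562, -280.79827880859375), (13.594444274902344, 36.502498626708984), 89.19248962402344) zmed 0.100525748531747
rim 700 ((525.2799682617188, 194.1954345703125), (301.19873046875, 169.41070556640625), 84.14723205566406) zmed 0.019120790038915106
floor 2700 ((532.0485229492188, 202.2095947265625), (128.39463806152344, 170.15850830078125), 0.9552308917045593) zmed nan
[[  0  -4  -3  -3   3   0  -1  -3  -2  -4  -1  -2   3   3  -4   2  -4   1
    0  -4   1   0  -2]
 [ -4   0  -2  -2   1  -2  -3  -6   0  -2   1  -1  -2  -2 
[... 1333 characters left out ...]
  64  66  64  62  65  66  65  63  65   0
    0  -2  -2  -3  -5]
 [ -4  -4   5  -4   1   5   1   5  27  32  40  38  40  43  45  64  69  -2
    0  -5  -3   1  -7]
 [  1   1  -3  -2  -1  -3   1  -2  -1  -2  -1  -3  -1   4   4   4   0   0
    0  -1  -3   3  -3]
 [  2  -1  -1   1  -4  -4  -2   0  -1   2  -1  -5  -4  -4  -1  -2  -1   0
    1  -4  -6  -2  -2]
 [ -3  -2  -2   0  -1  -2  -2  -1  -3  -1  -3   2   2  -2  -1  -1   0   0
    1  -1   0   2  -4]]
pencil [[-2 -2 -1  1  8 -3  1]
 [22 -7 -2  6  6 -1  2]
 [20 18 19 18 21 -1  1]
 [19 14 21 21 24 16 20]
 [ 1  8  9  9 16 15 20]
 [ 1  2  7  4  2  2 12]
 [ 7 10  2  0  9  5  3]
 [ 2  4  3  4  2 -2  0]
 [ 3  6  5  3  1  1  5]
 [ 4  3  3  2  2  3  1]]
```

View pics/box_crop.png

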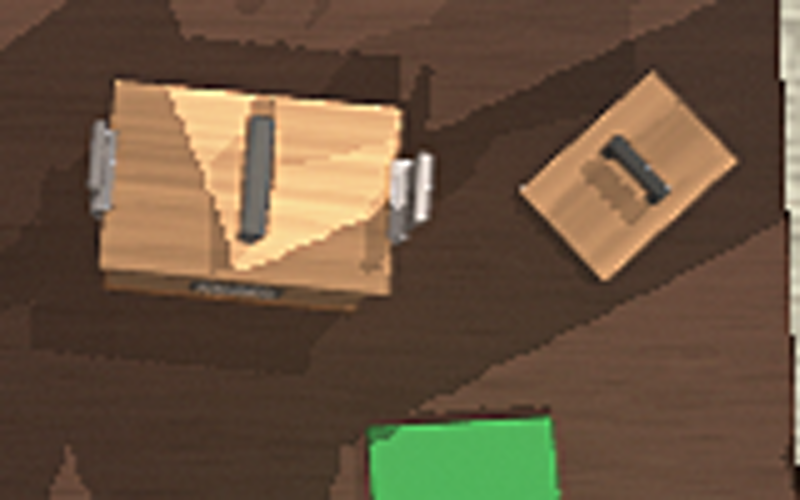

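View pics/tray_crop.png

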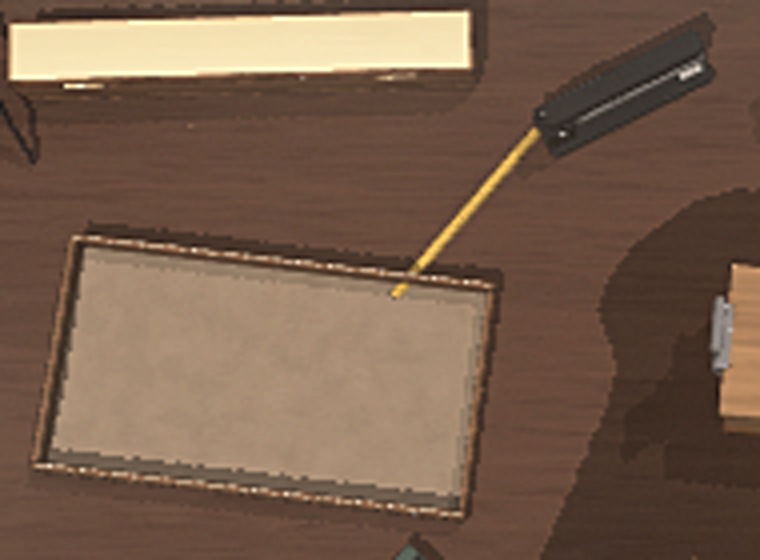

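```bash
cat >> h.py <<'E'
from scipy.spatial.transform import Rotation as Ro
def plan(st,p,ydir):
    """tool-axes shift (mm) to world p and spin (rad) so tool y -> ydir angle(world,rad)"""
    R=Ro.from_rotvec(st["ee_rot"]).as_matrix()
    s=R.T@(np.array(p)-st["tcp_pos"])*1000
    a=np.arctan2(R[1,1],R[0,1]); w=(ydir-a+np.pi)%(2*np.pi)-np.pi
    return np.round(s,1),round(-w,3)
BOX=np.array([.538,-.1994]);BY=-0.0866
def box(x,y,z):
    c,s=np.cos(BY),np.sin(BY); return np.array([BOX[0]+c*x-s*y,BOX[1]+s*x+c*y,z])
E
python3 - <<'E'
from h import *
from station import arm
d=dict(np.load("pics/top0.npz")); P=cloud(d); z=P[...,2]
sm=np.zeros(z.shape,bool); sm[140:190,422:470]=1; m=sm&(z>.006)
print("small",np.nanpercentile(P[m],[1,99],axis=0), [np.round(x,3) for x in box(0,-132,0)*0+0] )
print("flip end R",box(0,-.132,.074),"L",box(0,.132,.074))
hs=P[m][P[m][:,2]>.02]; print("small handle z",np.percentile(hs[:,2],[50,95]), hs.mean(0), "near box frame y", (P[m][:,1]).max())
T=np.array([.5253,.1942]);ty=-0.102;c,s=np.cos(ty),np.sin(ty)
for uv in [(259,153),(260,152),(264,148)]:
    p=P[uv[1],uv[0]]; q=p[:2]-T; print("pencil",p,"tray frame",c*q[0]+s*q[1],-s*q[0]+c*q[1])
fl=P[155:195,185:250,2]; print("floor z",np.nanmedian(fl),"desk",np.nanmedian(P[215:235,180:230,2]))
st=arm.state()
print(plan(st,box(0,.045,.231),np.pi/2+BY))
E
```

```text
small [[ 0.5080193  -0.47622195  0.00605392]
 [ 0.61465035 -0.36761715  0.02945594]] [np.float64(0.0), np.float64(0.0), np.float64(0.0)]
flip end R [ 0.52658308 -0.33090534  0.074     ] L [ 0.54941692 -0.06789466  0.074     ]
small handle z [0.02603641 0.02985173] [ 0.56067214 -0.42238117  0.02577913] near box frame y -0.3616770054527964
pencil [0.58769213 0.10608339 0.00330947] tray frame 0.07104016851450734 -0.08130565974268868
pencil [0.59096625 0.10351162 0.00212812] tray frame 0.07455913457185367 -0.0835306760774636
pencil [0.59766919 0.09013697 0.02094449] tray frame 0.08258908866672818 -0.09615330196255102
floor z 0.0029003306978441614 desk -0.0014882688423299103
(array([ 4.48e+02, -2.08e+02, -1.00e-01]), np.float64(-2.681))
```

Call:
arm_command(targets="28 -13 0 -0.12; 56 -26 0 -0.24; 84 -39 0 -0.36; 112 -52 0 -0.48; 140 -65 0 -0.6; 168 -78 0 -0.72; 196 -91 0 -0.84; 224 -104 0 -0.96", jaw=1)

```text
time: 0.77
tcp_pos: [0.3721, -0.3321, 0.231]
ee_rot: [-2.463, -1.95, 0.0]
wrist_force: [0.4, -0.6, 0.4]
width: -0.0003
```

```bash
cat > pl.py <<'E'
import sys
from h import *
from station import arm
st=arm.state()
print("t",round(st["time"],2),"q",np.round(st["q"],2),"p",np.round(st["tcp_pos"],4),"rv",np.round(st["ee_rot"],3),"F",np.round(st["wrist_force"],1),"w",round(st["width"],4))
a=[float(x) for x in sys.argv[2:]]
if sys.argv[1]=="box": print(plan(st,box(*a),np.pi/2+BY))
if sys.argv[1]=="tray":
    T=np.array([.5253,.1942]);ty=-0.102;c,s=np.cos(ty),np.sin(ty)
    print(plan(st,[T[0]+c*a[0]-s*a[1],T[1]+s*a[0]+c*a[1],a[2]],np.pi/2+ty))
E
python3 pl.py box 0 .045 .231
```

```text
t 0.77 q [-0.73 -0.04  0.05  1.66 -0.    1.07] p [ 0.3721 -0.3321  0.231 ] rv [-2.463 -1.95   0.   ] F [ 0.4 -0.6  0.4] w -0.0003
(array([211.7, 124.6,   0. ]), np.float64(-1.715))
```

Call:
arm_command(targets="26 15 0 -0.12; 53 31 0 -0.24; 79 47 0 -0.36; 106 62 0 -0.48; 132 78 0 -0.6; 159 93 0 -0.72; 185 109 0 -0.84; 212 125 0 -0.96")

```text
time: 1.43
tcp_pos: [0.5434, -0.1554, 0.231]
ee_rot: [-1.283, -2.867, 0.0]
wrist_force: [-0.1, -0.9, 0.3]
width: 0.0002
```

```bash
python3 pl.py box 0 .045 .231
```

```text
t 1.43 q [-0.28  0.12  0.22  1.66 -0.    0.56] p [ 0.5434 -0.1554  0.231 ] rv [-1.283 -2.867  0.   ] F [-0.1 -0.9  0.3] w 0.0002
(array([ 1.6, -0.6, -0. ]), np.float64(-0.755))
```

Call:
arm_command(targets="0 0 0 -0.12; 0 0 0 -0.24; 0 0 0 -0.36; 0 0 0 -0.48; 0 0 0 -0.6; 0 0 0 -0.72; 0 0 0 -0.75; 0 0 0 -0.75")

```text
time: 2.1
tcp_pos: [0.5426, -0.1566, 0.2309]
ee_rot: [-0.151, -3.137, -0.0]
wrist_force: [-0.2, -0.9, -0.2]
width: 0.0001
```

```bash
python3 pl.py box 0 .045 .076
```

```text
t 2.1 q [-0.28  0.12  0.21  1.66  0.   -0.18] p [ 0.5426 -0.1566  0.2309] rv [-0.151 -3.137 -0.   ] F [-0.2 -0.9 -0.2] w 0.0001
(array([  0.7,   2. , 154.9]), np.float64(-0.01))
```

Call:
arm_command(targets="0 1 30 -0.01; 0 2 60 -0.01; 0 2 90 -0.01; 0 2 115 -0.01; 0 2 135 -0.01; 0 2 148 -0.01; 0 2 155 -0.01; 0 2 155 -0.01")

```text
time: 2.77
tcp_pos: [0.5423, -0.1545, 0.0751]
ee_rot: [-0.139, -3.137, -0.001]
wrist_force: [-0.4, 0.7, 0.8]
width: 0.0004
```

```bash
python3 pl.py box 0 .132 .076
python3 - <<'E'
from station import optics
from h import *
d=optics.read_camera("top");crop(d["color"],300,100,460,220,5,"pics/a1.png")
E
```

```text
t 2.77 q [-0.28  0.12 -0.09  1.36  0.   -0.19] p [ 0.5423 -0.1545  0.0751] rv [-1.390e-01 -3.137e+00 -1.000e-03] F [-0.4  0.7  0.8] w 0.0004
(array([ 0.6, 86.9, -0.9]), np.float64(-0.002))
```

View pics/a1.png

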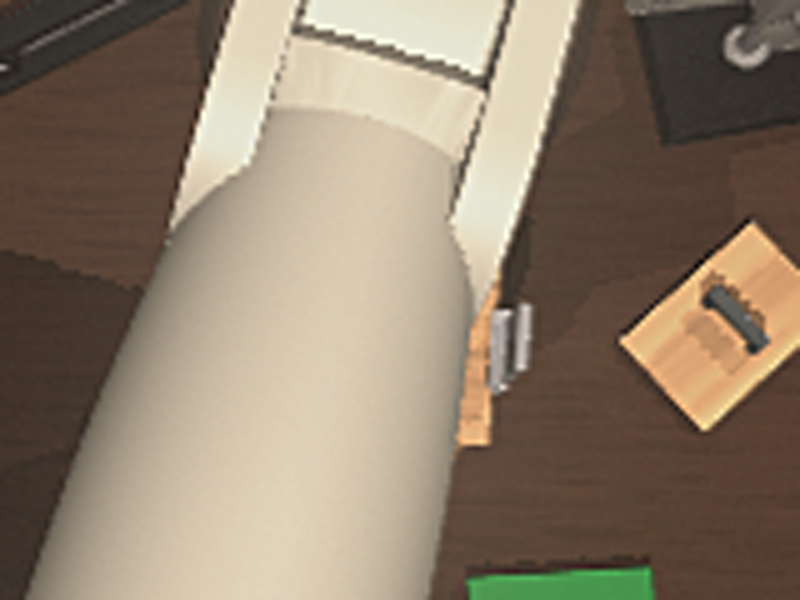

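The arm hides the left clip, but the right one can be seen still shut at (510,345) in the crop. Pushing the left clip outward.

Call:
arm_command(targets="0 12 0 0; 0 24 0 0; 0 36 0 0; 0 48 0 0; 0 60 0 0; 0 72 0 0; 0 82 0 0; 0 88 0 0")

```text
time: 3.48
tcp_pos: [0.5507, -0.0654, 0.0764]
ee_rot: [0.136, 3.139, 0.0]
wrist_force: [0.9, -0.2, 0.2]
width: -0.0001
```

```bash
python3 pl.py box 0 .132 .18
python3 - <<'E'
from station import optics
from h import *
d=optics.read_camera("scene");crop(d["color"],270,130,400,230,6,"pics/a2.png")
E
```

```text
t 3.48 q [-0.12  0.09 -0.12  1.36  0.   -0.03] p [ 0.5507 -0.0654  0.0764] rv [0.136 3.139 0.   ] F [ 0.9 -0.2  0.2] w -0.0001
(array([   1.1,   -2.6, -103.6]), np.float64(-0.0))
```

View pics/a2.png

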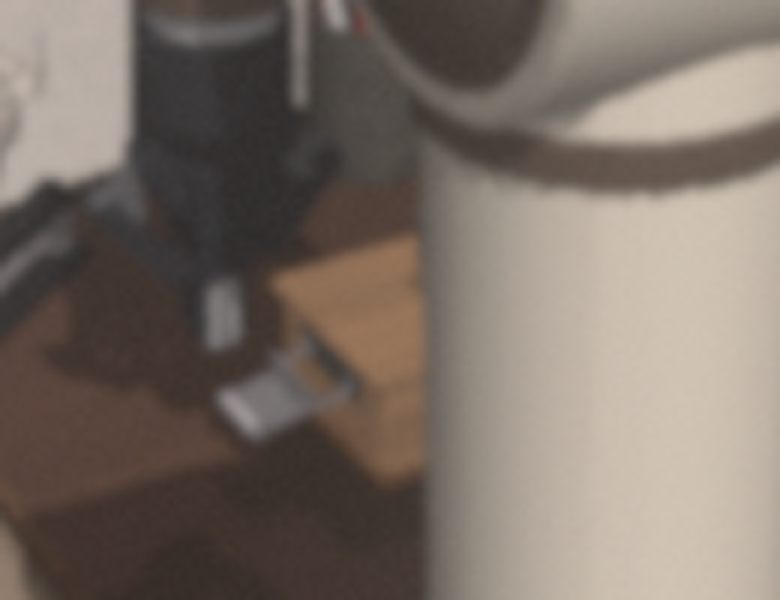

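The left clip lies open at (270,400) in the crop. Moving up and across to the right clip.

Call:
arm_command(targets="0 0 -30 0; 0 0 -60 0; 0 -20 -75 0; 0 -55 -75 0; 0 -90 -75 0; 0 -125 -75 0; 0 -160 -75 0; 0 -180 -75 0")

```text
time: 4.2
tcp_pos: [0.5341, -0.2496, 0.1512]
ee_rot: [-0.141, -3.138, 0.001]
wrist_force: [0.5, 0.1, -0.6]
width: -0.0003
```

```bash
python3 pl.py box 0 -.045 .076
```

```text
t 4.2 q [-0.44  0.17  0.11  1.51 -0.   -0.35] p [ 0.5341 -0.2496  0.1512] rv [-1.410e-01 -3.138e+00  1.000e-03] F [ 0.5  0.1 -0.6] w -0.0003
(array([ 0.5,  5.4, 75.2]), np.float64(-0.003))
```

Call:
arm_command(targets="0 3 20 0; 0 4 40 0; 0 4 58 0; 0 4 70 0; 0 4 75 0; 0 4 75 0")

```text
time: 4.7
tcp_pos: [0.5346, -0.2421, 0.0752]
ee_rot: [-0.138, -3.137, -0.001]
wrist_force: [0.2, 0.6, 0.6]
width: 0.0002
```

Call:
arm_command(targets="0 -12 0 0; 0 -24 0 0; 0 -36 0 0; 0 -48 0 0; 0 -60 0 0; 0 -72 0 0; 0 -82 0 0; 0 -87 0 0")

```text
time: 5.37
tcp_pos: [0.5272, -0.3308, 0.0762]
ee_rot: [-0.14, -3.138, 0.0]
wrist_force: [0.5, 0.7, 0.8]
width: 0.0001
```

```bash
python3 pl.py box 0 -.132 .15
```

```text
t 5.37 q [-0.56  0.25  0.07  1.38 -0.   -0.47] p [ 0.5272 -0.3308  0.0762] rv [-0.14  -3.138  0.   ] F [0.5 0.7 0.8] w 0.0001
(array([  0.6,  -0.2, -73.8]), np.float64(-0.002))
```

Call:
arm_command(targets="0 0 -35 0; 0 0 -70 0; 0 10 -105 0; 0 50 -125 0; 0 90 -125 0; 0 130 -125 0; 0 170 -125 0; 0 210 -125 0", jaw=1)

```text
time: 6.03
tcp_pos: [0.5458, -0.1182, 0.2016]
ee_rot: [0.138, 3.138, 0.0]
wrist_force: [1.0, 0.0, -0.0]
width: 0.0001
```

Call:
arm_command(targets="0 40 0 0; 0 80 0 0; 0 120 0 0; 0 160 0 0; 0 160 0 0", jaw=0)

```text
time: 6.45
tcp_pos: [0.5601, 0.0454, 0.2012]
ee_rot: [0.129, 3.139, 0.003]
wrist_force: [-0.2, 0.4, 0.8]
width: 0.0605
```

```bash
python3 - <<'E'
from station import optics
from h import *
d=optics.read_camera("top");np.savez("pics/top1.npz",**d);crop(d["color"],300,100,460,220,5,"pics/a3.png")
P=cloud(d);z=P[...,2]
for nm,(u0,v0,u1,v1),lo,hi in [("handle",(360,135,384,195),.088,.11),("plate",(325,130,420,205),.06,.071),("Lclip",(310,140,341,200),.02,.12),("Rclip",(404,140,424,200),.02,.12)]:
    m=np.zeros(z.shape,bool);m[v0:v1,u0:u1]=1;m&=(z>lo)&(z<hi)
    print(nm,m.sum(),cv2.minAreaRect((P[m][:,:2]*1000).astype(np.float32)) if m.sum()>3 else "",np.median(z[m]))
E
python3 pl.py box 0 0 .17
```

```text
handle 132 ((538.2916259765625, -200.01490783691406), (14.377677917480469, 63.241878509521484), 85.88168334960938) 0.09443530663076698
plate 2042 ((538.3069458007812, -200.01268005371094), (156.32742309570312, 104.69658660888672), 85.47663879394531) 0.06485999380476848
Lclip 195 ((529.99951171875, -98.29757690429688), (45.87245559692383, 73.16349029541016), 89.42191314697266) 0.03464493658965522
Rclip 117 ((529.3668823242188, -309.7377014160156), (37.30445861816406, 24.45737648010254), 0.4615899622440338) 0.03245914898392408
t 6.5 q [0.08 0.11 0.14 1.6  0.   0.16] p [0.56   0.0428 0.2012] rv [-1.300e-01 -3.139e+00 -1.000e-03] F [ 0.4 -0.6 -0.2] w 0.0675
(array([   1.9, -243.2,   31.1]), np.float64(0.004))
```

View pics/a3.png

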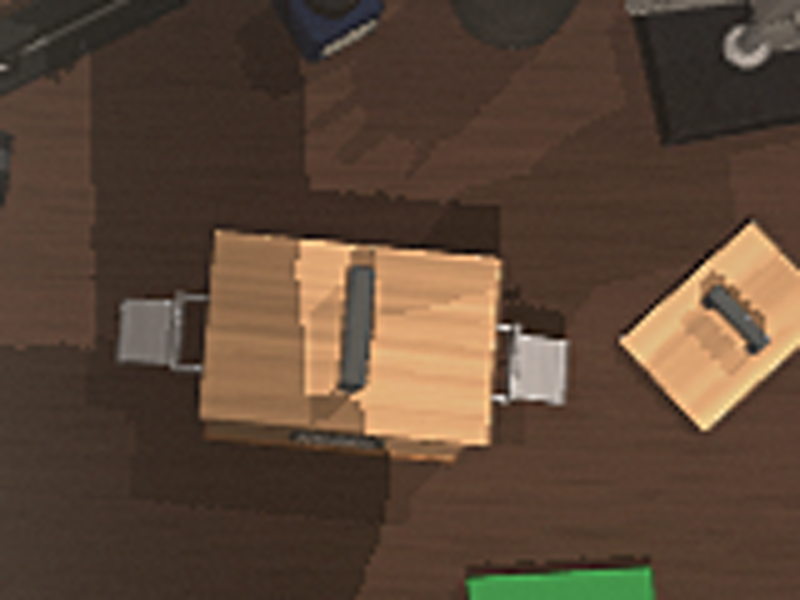

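Both clips are open: left at (145,330) and right at (540,368) in the crop. The lid is undisturbed at (538,-200). Moving over the handle with the jaws open.

Call:
arm_command(targets="0 -35 0 0; 0 -75 0 0; 0 -115 0 0; 0 -155 0 0; 0 -195 0 0; 0 -228 0 0; 0 -243 0 0; 1 -243 0 0", jaw=0)

```text
time: 7.17
tcp_pos: [0.5366, -0.2067, 0.201]
ee_rot: [-0.146, -3.138, 0.001]
wrist_force: [-0.1, 0.6, 0.1]
width: 0.0858
```

```bash
python3 pl.py box 0 0 .071
```

```text
t 7.17 q [-0.37  0.14  0.17  1.61 -0.   -0.27] p [ 0.5366 -0.2067  0.201 ] rv [-1.460e-01 -3.138e+00  1.000e-03] F [-0.1  0.6  0.1] w 0.0858
(array([ -0.8,   7.5, 129.9]), np.float64(-0.006))
```

Call:
arm_command(targets="0 2 25 0; 0 4 50 0; 0 4 70 0; 0 4 80 0; 0 4 80 0; 0 4 80 0")

```text
time: 7.67
tcp_pos: [0.5379, -0.1984, 0.1218]
ee_rot: [-0.138, -3.138, -0.0]
wrist_force: [0.7, -0.7, 1.0]
width: 0.0853
```

```bash
python3 pl.py box 0 0 .071
```

```text
t 7.67 q [-0.35  0.13  0.01  1.45 -0.   -0.27] p [ 0.5379 -0.1984  0.1218] rv [-0.138 -3.138 -0.   ] F [ 0.7 -0.7  1. ] w 0.0853
(array([-0.2, -1. , 50.8]), np.float64(-0.001))
```

Call:
arm_command(targets="0 -1 15 0; 0 -1 30 0; 0 -1 42 0; 0 -1 49 0; 0 -1 50 0; 0 -1 50 0")

```text
time: 8.17
tcp_pos: [0.538, -0.1994, 0.0716]
ee_rot: [0.138, 3.138, -0.0]
wrist_force: [0.5, -0.2, 0.3]
width: 0.0856
```

Call:
arm_command(targets="0 0 0 0; 0 0 0 0; 0 0 0 0; 0 0 0 0; 0 0 0 0; 0 0 0 0; 0 0 0 0; 0 0 0 0", jaw=1)

```text
time: 8.83
tcp_pos: [0.5381, -0.1995, 0.0716]
ee_rot: [0.138, 3.138, -0.0]
wrist_force: [0.2, -0.7, 2.8]
width: 0.0128
```

```bash
python3 pl.py box 0 0 .2
```

```text
t 8.83 q [-0.36  0.14 -0.07  1.36 -0.   -0.27] p [ 0.5381 -0.1995  0.0716] rv [ 0.138  3.138 -0.   ] F [ 0.2 -0.7  2.8] w 0.0128
(array([ 0.000e+00,  1.000e-01, -1.284e+02]), np.float64(-0.001))
```

Call:
arm_command(targets="0 0 -5 0; 0 0 -12 0; 0 0 -22 0; 0 0 -35 0; 0 0 -50 0; 0 0 -65 0; 0 0 -80 0; 0 0 -80 0")

```text
time: 9.5
tcp_pos: [0.5392, -0.1999, 0.1558]
ee_rot: [0.138, 3.133, -0.003]
wrist_force: [0.8, 0.1, -1.2]
width: 0.013
```

```bash
python3 pl.py tray -.005 .045 .152;  python3 - <<'E'
from station import optics
from h import *
d=optics.read_camera("scene");crop(d["color"],250,110,400,230,5,"pics/a4.png")
E
```

```text
t 9.5 q [-0.36  0.13  0.07  1.51  0.   -0.27] p [ 0.5392 -0.1999  0.1558] rv [ 1.380e-01  3.133e+00 -3.000e-03] F [ 0.8  0.1 -1.2] w 0.013
(array([ 52.8, 436.4,   2.8]), np.float64(0.014))
```

View pics/a4.png

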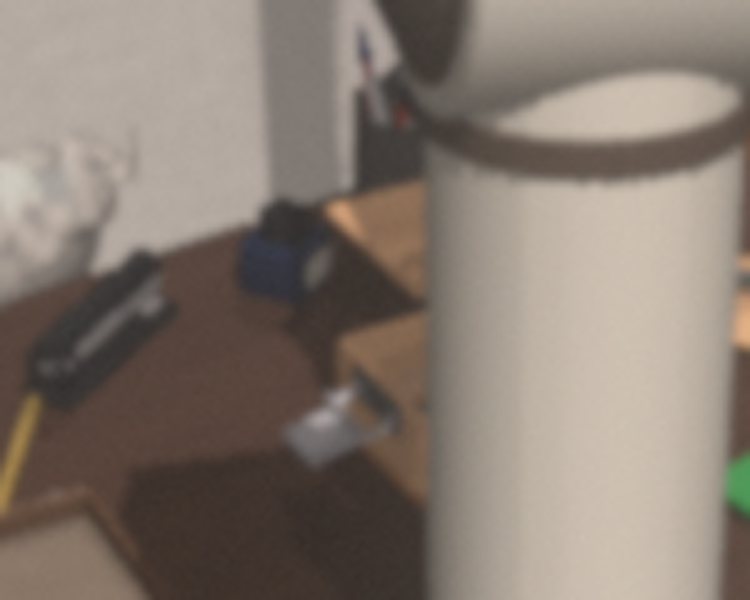

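The lid is raised clear of the box, at (375,235) in the crop, and the left clip is still open. Carrying it to the tray.

Call:
arm_command(targets="2 14 0 0; 5 40 0 0; 8 68 0 0; 11 96 0 0; 15 124 0 0; 18 152 0 0; 22 180 0 0; 25 208 0 0")

```text
time: 10.22
tcp_pos: [0.5302, 0.0118, 0.1503]
ee_rot: [-0.138, -3.137, -0.0]
wrist_force: [0.6, -0.1, -1.5]
width: 0.0129
```

Call:
arm_command(targets="3 28 0 0; 7 56 0 0; 10 84 0 0; 14 112 0 0; 18 140 0 0; 22 168 0 0; 26 190 0 0; 27 205 0 0")

```text
time: 10.88
tcp_pos: [0.521, 0.2189, 0.1503]
ee_rot: [-0.135, -3.137, 0.0]
wrist_force: [0.3, -0.3, -1.4]
width: 0.013
```

Call:
arm_command(targets="0 8 0 0; 0 12 0 0; 0 12 0 0; 0 12 0 0; 0 12 0 0")

```text
time: 11.3
tcp_pos: [0.5235, 0.2275, 0.1513]
ee_rot: [-0.14, -3.138, 0.0]
wrist_force: [-0.7, 0.2, -2.3]
width: 0.0127
```

```bash
python3 pl.py tray -.005 .045 .021
python3 - <<'E'
from station import optics
from h import *
for n in("scene","top"):
    d=optics.read_camera(n);cv2.imwrite(f"pics/a5{n}.png",d["color"][...,::-1])
E
```

```text
t 11.3 q [ 0.41  0.12  0.06  1.51 -0.    0.5 ] p [0.5235 0.2275 0.1513] rv [-0.14  -3.138  0.   ] F [-0.7  0.2 -2.3] w 0.0127
(array([ -0.3,  12.1, 130.3]), np.float64(0.013))
```

View pics/a5scene.png

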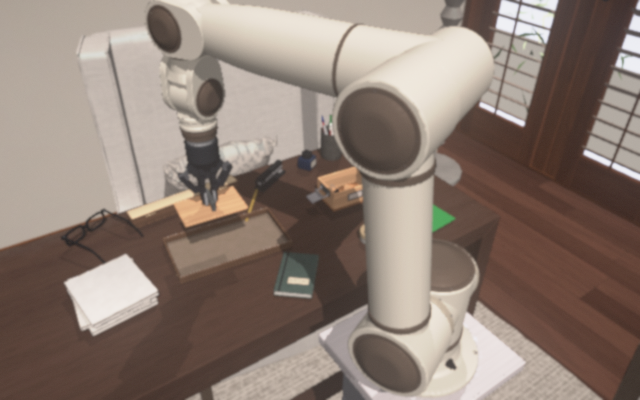

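View pics/a5top.png

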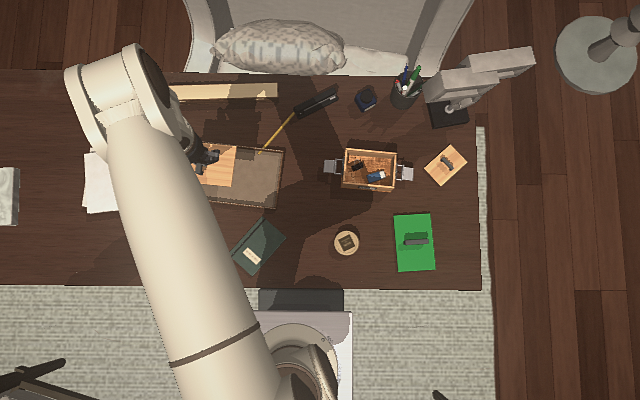

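The lid hangs level over the tray at (220,170) in the top view. The box is open and both clips stay open at (331,166) and (405,173). Lowering.

Call:
arm_command(targets="0 4 15 0.01; 0 9 35 0.013; 0 12 58 0.013; 0 12 78 0.013; 0 12 95 0.013; 0 12 108 0.013; 0 12 116 0.013; 0 12 120 0.013")

```text
time: 12.07
tcp_pos: [0.5242, 0.24, 0.0303]
ee_rot: [-0.159, -3.137, 0.001]
wrist_force: [-0.4, -0.1, -2.1]
width: 0.0126
```

Call:
arm_command(targets="0 0 1 0; 0 0 3 0; 0 0 5 0; 0 0 7 0; 0 0 8 0; 0 0 8 0")

```text
time: 12.57
tcp_pos: [0.5245, 0.2405, 0.0233]
ee_rot: [0.158, 3.138, 0.0]
wrist_force: [-0.6, -0.8, -2.0]
width: 0.0126
```

```bash
python3 pl.py tray -.005 .045 .0206
```

```text
t 12.57 q [ 0.43  0.17 -0.13  1.27 -0.    0.53] p [0.5245 0.2405 0.0233] rv [0.158 3.138 0.   ] F [-0.6 -0.8 -2. ] w 0.0126
(array([-0.6, -0.9,  2.7]), np.float64(0.001))
```

Call:
arm_command(targets="0 0 0.7 0; 0 0 1.4 0; 0 0 2 0; 0 0 2 0; 0 0 2 0")

```text
time: 12.98
tcp_pos: [0.5244, 0.2405, 0.0213]
ee_rot: [-0.158, -3.138, 0.0]
wrist_force: [-0.2, -0.2, -2.1]
width: 0.0128
```

Call:
arm_command(targets="0 0 0.4 0; 0 0 0.8 0; 0 0 1.2 0; 0 0 1.2 0; 0 0 1.2 0")

```text
time: 13.4
tcp_pos: [0.5245, 0.2404, 0.0201]
ee_rot: [0.158, 3.138, -0.0]
wrist_force: [-0.0, -0.0, -1.9]
width: 0.0128
```

Call:
arm_command(targets="0 0 0.3 0; 0 0 0.6 0; 0 0 0.6 0; 0 0 0.6 0")

```text
time: 13.73
tcp_pos: [0.5245, 0.2405, 0.0201]
ee_rot: [0.158, 3.137, 0.0]
wrist_force: [-2.1, -1.0, 4.6]
width: 0.0129
```

Contact: the force went from -2 to +4.6 N at the expected height. Releasing.

Call:
arm_command(targets="0 0 0 0; 0 0 0 0; 0 0 0 0; 0 0 0 0; 0 0 0 0; 0 0 0 0; 0 0 0 0; 0 0 0 0", jaw=0)

```text
time: 14.4
tcp_pos: [0.5245, 0.2404, 0.0195]
ee_rot: [-0.158, -3.138, 0.0]
wrist_force: [0.6, 0.3, -0.1]
width: 0.0854
```

Call:
arm_command(targets="0 0 -10 0; 0 0 -30 0; 0 0 -60 0; 0 0 -95 0; 0 0 -130 0; 0 0 -165 0; 0 0 -200 0; 0 0 -210 0")

```text
time: 15.07
tcp_pos: [0.5253, 0.2409, 0.2363]
ee_rot: [0.158, 3.131, 0.006]
wrist_force: [1.5, 0.3, 0.5]
width: 0.0851
```

Call:
arm_command(targets="0 -35 0 0; 0 -70 0 0; 0 -105 0 0; 0 -140 0 0; 0 -175 0 0; 0 -210 0 0; 0 -230 0 0; 0 -230 0 0")

```text
time: 15.73
tcp_pos: [0.5008, 0.0084, 0.2303]
ee_rot: [0.164, 3.137, -0.001]
wrist_force: [-0.3, 0.5, 1.0]
width: 0.0852
```

```bash
python3 pl.py none
python3 - <<'E'
from station import optics
from h import *
d=optics.read_camera("top");cv2.imwrite("pics/a6top.png",d["color"][...,::-1]);P=cloud(d);z=P[...,2]
T=np.array([.5253,.1942]);ty=-0.102
W=(P[...,:2]-T)@np.array([[np.cos(ty),-np.sin(ty)],[np.sin(ty),np.cos(ty)]])
inn=(abs(W[...,0])<.074)&(abs(W[...,1])<.14)
for n,lo,hi in(("plate",.010,.022),("handle",.038,.055)):
    m=inn&(z>lo)&(z<hi)&(W[...,1]>-.07)
    print(n,m.sum(),cv2.minAreaRect((W[m]*1000).astype(np.float32)),np.median(z[m]))
    A=np.c_[W[m],np.ones(m.sum())];print(np.linalg.lstsq(A,z[m],rcond=None)[0])
d=optics.read_camera("scene");cv2.imwrite("pics/a6scene.png",d["color"][...,::-1])
E
```

```text
t 15.73 q [ 0.02 -0.03  0.05  1.65 -0.    0.12] p [0.5008 0.0084 0.2303] rv [ 1.640e-01  3.137e+00 -1.000e-03] F [-0.3  0.5  1. ] w 0.0852
plate 1369 ((-5.9779510498046875, 61.28538131713867), (108.10521697998047, 122.99508666992188), 1.8254882097244263) 0.013522301513637315
[-0.00230797 -0.00318405  0.013825  ]
handle 120 ((-4.996011734008789, 44.553749084472656), (62.193397521972656, 15.342421531677246), 0.5463333129882812) 0.04301877593432055
[-0.01961357 -0.04384805  0.04456735]
```

View pics/a6top.png

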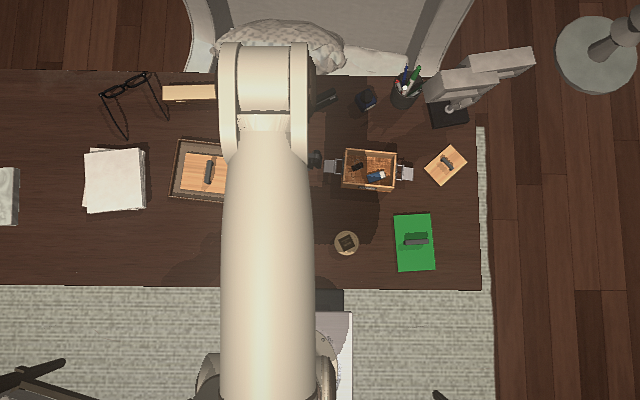

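View pics/a6scene.png

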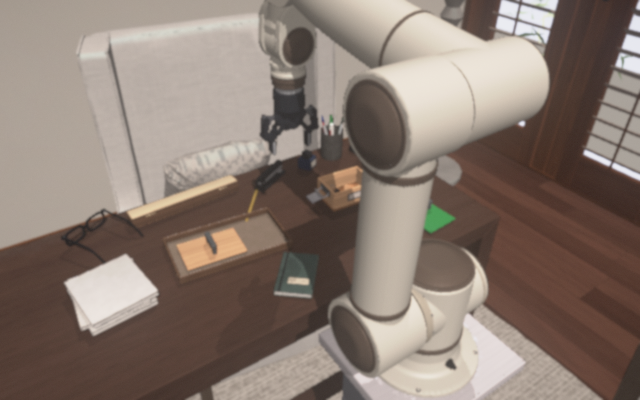

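The lid lies in the tray at (205,172) in the top view, with its plate level (slope about 0.3%) at about 14 mm, where 15 is expected. Both clips are still open. Settling the arm and handing in.

Call:
arm_command(targets="0 0 0 0; 0 0 0 0; 0 0 0 0; 0 0 0 0")

```text
time: 16.17
tcp_pos: [0.5014, 0.0124, 0.2294]
ee_rot: [-0.156, -3.138, -0.0]
wrist_force: [0.2, -0.1, 0.0]
width: 0.0853
```

```bash
python3 -c "
from station import ticket
print(ticket.job_done())"
```

```text
the job is handed in; nothing more can be done
None
```

The box is open and its lid lies flat in the leather tray, handle up. I handed the job in at about 16 s of the 58 s allowed. I flipped the left clip and then the right. After a picture showed both lying open, I lifted the lid by its handle, carried it to the tray and lowered it until it touched (a change of about 6.5 N) before letting go.

- **Lid:** its handle is 5 mm across and 45 mm along from the tray's centre, turned less than 2° from the tray's axes. The plate top measured about 13.5 mm above the desk against 15 mm expected; the camera reads about 1.5 mm low on the bare desk. It is level to about 0.3 %, and the nearest edge is about 45 mm from the pencil that pokes over the tray's rim.
- **Clips and robot:** both clips were still open in the last pictures, and the gripper is empty and clear of everything.
- **Odd reading:** in the last top view the arm hid the box-side end of the lid, so that fit saw only 123 mm of its 156 mm length. The camera on the other side showed the whole lid inside the rim.

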